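# Slide the foot plate along the jig rail into the blue corner pocket

### The arm

A 7-joint arm with a two-finger parallel gripper is mounted at the origin on the work surface. World frame = base frame: x ahead of the robot, y to its left, z up, the work surface at z = 0. Lengths are in m, angles in rad, forces in N, time in s.
With the tool pointing down it reaches from about 0.4 to 0.85 m from the base axis. Payload 4.5 kg.
Tool frame: the origin (TCP) lies on the centre line of the jaws, within the pads' length; the fingertips stand 25 mm ahead of it and the grasp point (between the pads) lies 6 mm ahead of it; z points along the fingers, y is the direction in which the jaws open and shut (so a half turn about z gives the same grasp; the last joint's range is limited). The gripper opens to 88 mm and grips with 3 to 60 N. Pads are 18 mm wide; open, the fingers measure 123 mm over their backs; the gripper's body (75 mm by 187 mm) begins 45 mm behind the grasp point.
Start: joints at [1.367, 0.689, -0.195, 1.565, 0.157, 0.902, -0.215], TCP at [0.147, -0.607, 0.264] pointing down, gripper open.
Joint ranges: [-3.01, 3.01], [-0.46, 2.08], [-1.47, 1.51], [0.13, 2.56], [-1, 4.14], [0.04, 2.09], [-2.66, 2.66]. Speed limits (rad/s): [2.57, 2.57, 3.14, 3.14, 3.14, 3.14, 3.14].

### API

Orientations are given as a unit quaternion [x, y, z, w].
In Python, from plant import r, eyes gives the robot as it stands.
- The arm moves only by the tool servo_tool, never from a script. Its argument "deltas" is a list of rows, each an object of numbers: "dx", "dy", "dz": the shift along the tool's x, y, z in units of 60 mm (1.0 is 60 mm); "ax", "ay", "az": the turn, a rotation vector about the tool's x, y, z in units of 6 degrees (1.0 is 6 degrees); "hand": the finger opening in mm, from 0 to 88.1. A call has 1 to 10 rows; each row is the pose to reach, as a shift and turn from the pose commanded when the call began, along the tool's axes at that moment; what a row does not reach only later rows make up. A row lasts 1/8 s, in which the tool goes at most 62.5 mm and 10.7 degrees, less where a joint would pass 70% of its speed; a pose out of reach is approached as far as the arm can. A call with a gripper value outside its range is refused whole. The fingers move at their own pace and stop on an object; "newtons" is the grip in N (left out, the last holds). Time passes only in rows, so rows that repeat a pose let the fingers close. It gives the time, the measured TCP pose, the force and the opening at its end, in the units of the state.
- r.get_state(): the state, without advancing time (a new reading comes with each control period).
- eyes.snapshot(name): name is "scene" or "top" or "wrist"; returns (picture, depth): 480x640x3 uint8, red, green, blue; 480x640 float32, m along the optical axis (not along the pixel's ray), 0 where there is no reading.
- eyes.camera_model(name): a dict with "fx", "fy", "cx", "cy" (pixels), "k1" (the pictures are not rectified: a ray, as slopes to the right and down, at radius r is drawn at 1 + k1 r^2 times it, then the intrinsics apply), "pose" (4x4, takes a point from camera to world coordinates). Camera axes: x right, y up, looking along -z (the intrinsics and any distortion apply to the point x, -y, -z); pixel columns grow to the right and rows downward; lengths in m; the calibration is good to about 2 mm. A picture is of the moment at which its call begins: read the wrist's pose just before it. camera_model takes no time and is no camera call; for the wrist camera it gives the pose at the moment of the call.
- r.finish_job(): hands the job in, once; it reports no verdict.
The state is a dict: "clock": time; "q": joint angles; "qd": joint speeds; "joint_torque": joint torques, N m; "tool_pos": TCP position; "eef_rot": TCP orientation; "contact_force": force on the tool from outside, world axes, zero at the start; "moment": the same for the moment, N m; "opening": opening from 0.0 (shut) to 1.0 (fully open).
Only numpy, scipy, OpenCV 4.12 (cv2) and the standard library are available. Lean on these libraries where they do the work, as an engineer would, in place of code of your own. Each camera call takes 0.05 s, during which the arm holds its last target.

### The job

On the welding jig, push the bare steel foot plate up against the long aluminium rail while it is still out in the open middle of the jig, then, keeping it against the rail, slide it along into the corner pocket at the blue stop until it sits flush against both the rail and the blue stop. Only push it with the fingertips and never lift or tip it; leave the red-primed plate, the pipe stub and everything else where they are, and finish with the gripper clear of everything.

Things in the scene. Friction and masses are not known exactly. Their poses are not given: they have to be found in the camera images.
- plate: Bare steel square foot plate, 60 x 60 x 12 mm, 0.25 to 0.45 kg, a dark round spot 16 mm across drawn on its top. Loose, flat on the jig board, in the middle between the stops, 20 to 75 mm short of the rail, up to 20 deg out of square with it. Origin: centre of its underside; x, y square to its sides, z up.
- jig: Fixed jig: dark grey board 12 mm thick, x -130 to +120 mm, y +/-230 mm, with an aluminium rail along its far side, parallel to y. Origin on the table (board's underside), board's top at z = 12 mm; x points away from the robot to the rail, y left along the rail. Yaw within 15 deg.
- blue_stop: Blue stop fixed on the jig at the rail, at its left (+y) or right end. Axes as the jig's; origin on the board's top, 30 mm from the rail face. Block: y +/-12 mm, x -49 to +30 mm (rail), 22 mm tall. A lip 10 mm tall, x -49 to -34 mm, reaches to y +/-47 mm: rail, block and lip make a pocket 64 mm wide, 35 mm deep.
- rail_mid (a point): Point on the jig's rail: middle of its length, on its inner (working) face, at the board's top. Axes as the jig's. It is at jig x = 90 mm, y = 0, z = 12 mm. The rail stands 14 mm above the board and is 24 mm thick, 460 mm long.
- blue_ref (a point): Same point as the blue stop's origin, 10 mm higher. The plate enters the pocket only along the rail, 4 mm to spare, and sticks out 25 mm when home. Home: plate centre at x = 0 of the stop and 42 mm along y from it, towards the middle of the jig (y = -42 mm if the stop is at the left end, +42 mm at the right).
- yellow_stop: Yellow stop of the same shape and sizes at the other end of the rail; not to be used. The clear distance between the two blocks is 300 to 340 mm.
- primed_plate: Red-primed plate of the same size as the bare one (60 x 60 x 12 mm), loose on the board near one of the two corners on the robot's side. To be left alone. Origin: centre of its underside.
- pipe_stub: Copper-coloured pipe stub standing upright, 42 mm outside diameter, 40 mm tall, loose on the board near the other corner on the robot's side. To be left alone. Origin: centre of its underside.
- hammer: Hammer lying on the table to the left of the jig; leave alone.
- wrench: Wrench lying on the table to the right of the jig; leave alone.
- spray_can: Green can, 60 mm diameter, 170 mm tall, standing at the far left of the jig; leave alone. Origin: centre of its underside.
- tape_measure: Orange tape measure, 65 x 65 x 35 mm, lying at the far right of the jig; leave alone. Origin: centre of its underside.
There are look-alikes about, which are no part of the job. What is meant by the plate is not brown, and is the smaller of those in its own colour.

How it is judged:
By the outcome, as a careful person would: the job done as asked, in the order asked, and still so for the second after the job is handed in, with the robot touching nothing.
It also fails if it takes over 45 s, if anything falls off the work surface, if the arm or the gripper's body presses on something with over 40 N, if the wrist force passes 120 N, or if a joint passes its speed limit or range.

## Working session

There is one attempt and no reset: what is moved stays moved. The work goes in short steps, Python scripts to look and compute and a tool call to move; the robot and the scene stay as the last step left them, time stands still between calls to the robot, and variables do not carry over. Pictures are saved under pics/ and viewed, and the job is handed in when it is done.

Besides the shell and the picture viewer there is one more tool, called as a command line: name --argument value ..., lists and objects as JSON in quotes. servo_tool: Moves the arm, as the interface text tells. Its arguments: {"type":"object","properties":{"deltas":{"type":"array","items":{"type":"object","properties":{"dx":{"type":"number"},"dy":{"type":"number"},"dz":{"type":"number"},"ax":{"type":"number"},"ay":{"type":"number"},"az":{"type":"number"},"hand":{"type":"number"}}}},"newtons":{"type":"number"}},"required":["deltas"]}

```bash
ls; mkdir -p pics
python3 - <<'E'
from plant import r, eyes
import cv2, numpy as np
s=r.get_state(); print({k:np.round(v,3) for k,v in s.items()})
for n in ["scene","top"]:
    p,d=eyes.snapshot(n); cv2.imwrite(f"pics/{n}0.png",p[:,:,::-1]); np.save(f"pics/{n}0.npy",d); np.save(f"pics/{n}0_rgb.npy",p)
    print(n,eyes.camera_model(n))
E
```

```text
pics
{'clock': np.float64(0.0), 'q': array([ 1.367,  0.69 , -0.195,  1.566,  0.157,  0.903, -0.215]), 'qd': array([ 0.001,  0.   ,  0.001,  0.001, -0.001, -0.001, -0.001]), 'joint_torque': array([-0.0000e+00, -5.2757e+01, -1.2670e+00, -1.5343e+01, -5.3000e-02,
        6.0000e-03,  0.0000e+00]), 'tool_pos': array([ 0.147, -0.607,  0.263]), 'eef_rot': array([ 0.993,  0.119, -0.   , -0.001]), 'contact_force': array([-0.37 ,  0.387, -0.336]), 'moment': array([ 0.003, -0.018, -0.037]), 'opening': np.float64(1.001)}
scene {'fx': 499.2520331111187, 'fy': 499.2520331111187, 'cx': 316.2191597282074, 'cy': 239.7378032530586, 'k1': -0.0680566182596714, 'pose': array([[ 0.13898927, -0.54017354,  0.82999671,  1.57850971],
       [ 0.99004793,  0.09447393, -0.10430611, -0.14865004],
       [-0.02206965,  0.83623396,  0.54792856,  0.71530514],
       [ 0.        ,  0.        ,  0.        ,  1.        ]])}
top {'fx': 534.972470957958, 'fy': 534.972470957958, 'cx': 313.4563891883455, 'cy': 235.58594172458444, 'k1': -0.005642949593033052, 'pose': array([[ 0.04504927,  0.97312446, -0.22583036,  0.24062648],
       [-0.99897224,  0.04275031, -0.01506266, -0.02591552],
       [-0.00500352,  0.22627683,  0.97405019,  1.45239236],
       [ 0.        ,  0.        ,  0.        ,  1.        ]])}
```

View pics/top0.png

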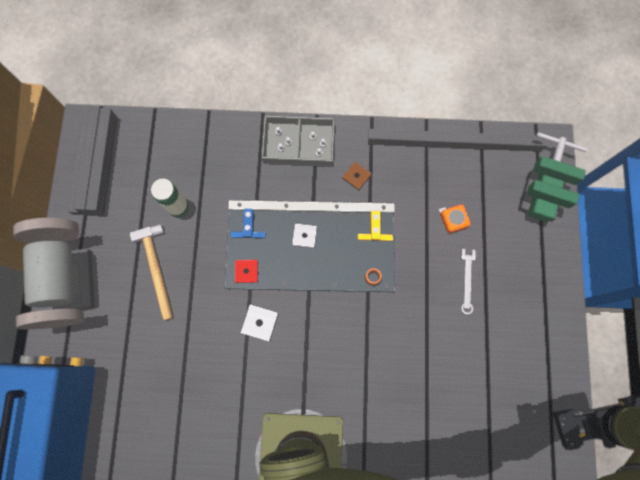

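View pics/scene0.png

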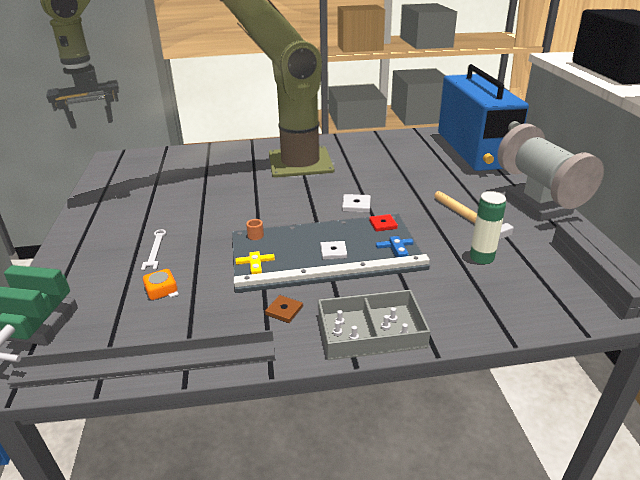

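Candidates in the top view are the bare plate on the board at (304,236), a larger bare plate on the table at (259,323), a brown one at (357,176) and the red one at (246,271). I choose (304,236), because it is on the jig and is the smaller bare steel one. Next I check it in a close crop and measure.

```bash
cat > h.py <<'E'
import numpy as np, cv2
def K(m): return np.array([[m['fx'],0,m['cx']],[0,m['fy'],m['cy']],[0,0,1.]])
def onplane(m,px,z):
    u=cv2.undistortPoints(np.asarray(px,np.float64).reshape(-1,1,2),K(m),np.array([m['k1'],0,0,0.])).reshape(-1,2)
    d=np.c_[u[:,0],-u[:,1],-np.ones(len(u))]@m['pose'][:3,:3].T
    o=m['pose'][:3,3]
    return o+d*((z-o[2])/d[:,2])[:,None]
def proj(m,P):
    P=np.asarray(P,float).reshape(-1,3)
    c=(P-m['pose'][:3,3])@m['pose'][:3,:3]; c=c*[1,-1,-1]
    return cv2.projectPoints(c,np.zeros(3),np.zeros(3),K(m),np.array([m['k1'],0,0,0.]))[0].reshape(-1,2)
def biggest(mask,n=1):
    c,_=cv2.findContours(mask.astype(np.uint8),cv2.RETR_EXTERNAL,cv2.CHAIN_APPROX_NONE)
    return sorted(c,key=cv2.contourArea)[::-1][:n]
def rect(m,c,z):
    P=onplane(m,c.reshape(-1,2),z)[:,:2]*1000
    (cx,cy),(w,h),a=cv2.minAreaRect(P.astype(np.float32))
    return cx,cy,w,h,a
E
python3 - <<'E'
from plant import eyes
from h import *
p=np.load('pics/top0_rgb.npy'); m=eyes.camera_model('top')
hsv=cv2.cvtColor(p,cv2.COLOR_RGB2HSV); H,S,V=[hsv[...,i].astype(int) for i in range(3)]
roi=np.zeros(H.shape,bool); roi[195:345,222:402]=1
br=roi&(V>150)&(S<50)
for c in biggest(br,4): print('bright',cv2.contourArea(c),cv2.boundingRect(c),np.round(rect(m,c,.026 if cv2.boundingRect(c)[2]>100 else (.024 if cv2.boundingRect(c)[1]<280 else .012)),1))
b=roi&(H>95)&(H<130)&(S>130)&(V>90); y=roi&(H>20)&(H<35)&(S>130)
for n,k in(('b',b),('y',y)):
    c=biggest(k)[0]; print(n,cv2.boundingRect(c),np.round(rect(m,c,.034),1))
rd=roi&((H<6)|(H>174))&(S>170); c=biggest(rd)[0]; print('red',cv2.boundingRect(c),np.round(rect(m,c,.024),1))
cp=roi&(H>4)&(H<18)&(S>110); c=biggest(cp)[0]; print('pipe',cv2.boundingRect(c),np.round(rect(m,c,.052),1))
cv2.imwrite('pics/crop0.png',cv2.resize(p[190:350,215:405,::-1],None,fx=4,fy=3.7,interpolation=cv2.INTER_CUBIC)[:600])
E
```

```text
bright 1383.0 (228, 200, 167, 12) [656.    7.3  27.8 461.2   1.4]
bright 877.5 (240, 304, 38, 38) [331.2 131.3  81.5  81.2  75.9]
bright 478.5 (292, 223, 25, 25) [572.8  22.   63.9  63.5  85.2]
bright 14.0 (245, 225, 5, 5) [588.  180.1  11.5  11.    4.1]
b (231, 210, 34, 28) [5.964e+02 1.759e+02 7.560e+01 9.050e+01 2.000e-01]
y (358, 211, 35, 30) [ 605.7 -170.9   81.6   92.5    0.7]
red (236, 260, 21, 22) [466.6 174.   57.4  54.3   4. ]
pipe (365, 269, 16, 16) [ 461.5 -165.    39.9   39.9    2.5]
```

View pics/crop0.png

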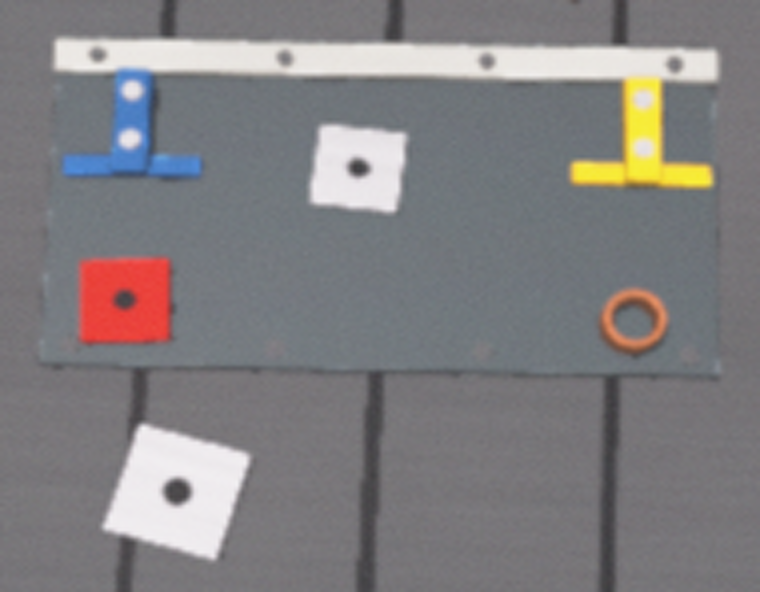

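The crop confirms it: the bare 60 mm plate with a dark spot is at crop (358,167), in the middle of the board. The blue stop is at the left end. I move to a hover in front of the plate.

servo_tool --deltas '[{"dx": 0.3, "dy": -0.3, "dz": 0, "az": 0.2, "hand": 30}, {"dx": 0.9, "dy": -0.9, "dz": 0, "az": 0.4, "hand": 30}, {"dx": 1.6, "dy": -1.6, "dz": 0, "az": 0.7, "hand": 30}, {"dx": 2.3, "dy": -2.4, "dz": 0, "az": 1.0, "hand": 30}, {"dx": 3.0, "dy": -3.1, "dz": 0, "az": 1.2, "hand": 30}, {"dx": 3.7, "dy": -3.9, "dz": 0, "az": 1.4, "hand": 30}, {"dx": 4.4, "dy": -4.6, "dz": 0, "az": 1.6, "hand": 30}, {"dx": 5.1, "dy": -5.4, "dz": 0, "az": 1.8, "hand": 30}, {"dx": 5.8, "dy": -6.1, "dz": 0, "az": 2.0, "hand": 30}, {"dx": 6.5, "dy": -6.9, "dz": 0, "az": 2.05, "hand": 30}]' --newtons 20

```text
schema error: expected keys dx, dy, dz, ax, ay, az, hand
```

servo_tool --deltas '[{"dx": 0.3, "dy": -0.3, "dz": 0, "ax": 0, "ay": 0, "az": 0.2, "hand": 30}, {"dx": 0.9, "dy": -0.9, "dz": 0, "ax": 0, "ay": 0, "az": 0.4, "hand": 30}, {"dx": 1.6, "dy": -1.6, "dz": 0, "ax": 0, "ay": 0, "az": 0.7, "hand": 30}, {"dx": 2.3, "dy": -2.4, "dz": 0, "ax": 0, "ay": 0, "az": 1.0, "hand": 30}, {"dx": 3.0, "dy": -3.1, "dz": 0, "ax": 0, "ay": 0, "az": 1.2, "hand": 30}, {"dx": 3.7, "dy": -3.9, "dz": 0, "ax": 0, "ay": 0, "az": 1.4, "hand": 30}, {"dx": 4.4, "dy": -4.6, "dz": 0, "ax": 0, "ay": 0, "az": 1.6, "hand": 30}, {"dx": 5.1, "dy": -5.4, "dz": 0, "ax": 0, "ay": 0, "az": 1.8, "hand": 30}, {"dx": 5.8, "dy": -6.1, "dz": 0, "ax": 0, "ay": 0, "az": 2.0, "hand": 30}, {"dx": 6.5, "dy": -6.9, "dz": 0, "ax": 0, "ay": 0, "az": 2.05, "hand": 30}]' --newtons 20

```text
clock: 1.35
tool_pos: [0.4291, -0.1127, 0.2637]
eef_rot: [1.0, 0.011, 0.0, 0.0]
contact_force: [0.2, -0.4, 0.5]
opening: 0.339
```

servo_tool --deltas '[{"dx": 0.2, "dy": -0.7, "dz": 0, "ax": 0, "ay": 0, "az": 0, "hand": 30}, {"dx": 0.4, "dy": -1.4, "dz": 0, "ax": 0, "ay": 0, "az": 0, "hand": 30}, {"dx": 0.5, "dy": -2.0, "dz": 0, "ax": 0, "ay": 0, "az": 0, "hand": 30}, {"dx": 0.5, "dy": -2.0, "dz": 0, "ax": 0, "ay": 0, "az": 0, "hand": 30}, {"dx": 0.5, "dy": -2.0, "dz": 0, "ax": 0, "ay": 0, "az": 0, "hand": 30}]'

```text
clock: 1.98
tool_pos: [0.455, 0.0056, 0.2635]
eef_rot: [1.0, 0.011, -0.0, 0.0]
contact_force: [-0.1, -1.1, -0.6]
opening: 0.337
```

Run:
```python
from plant import r,eyes
from h import *
s=r.get_state(); print(s['clock'],s['tool_pos'],s['eef_rot'],np.round(s['q'],2))
m=eyes.camera_model('wrist'); print(m)
p,d=eyes.snapshot('wrist'); cv2.imwrite('pics/w1.png',p[:,:,::-1]); np.savez('pics/w1.npz',p=p,d=d,pose=m['pose'])
```

```text
1.975 [0.45496477 0.0055803  0.26351777] [ 9.99936051e-01  1.12940346e-02 -4.27385587e-04  3.95344615e-04] [-0.08  0.47 -0.05  2.06  0.04  0.61 -1.71]
{'fx': 362.9686073118071, 'fy': 362.9686073118071, 'cx': 314.50555231938847, 'cy': 242.52402723993228, 'k1': 0.011873595228526516, 'pose': array([[ 2.32423458e-02,  9.58848876e-01,  2.82964000e-01,
         5.27559351e-01],
       [-9.99729847e-01,  2.23373704e-02,  6.42450715e-03,
         7.58876894e-03],
       [-1.60540230e-04, -2.83036877e-01,  9.59109014e-01,
         3.83089433e-01],
       [ 0.00000000e+00,  0.00000000e+00,  0.00000000e+00,
         1.00000000e+00]])}
```

View pics/w1.png

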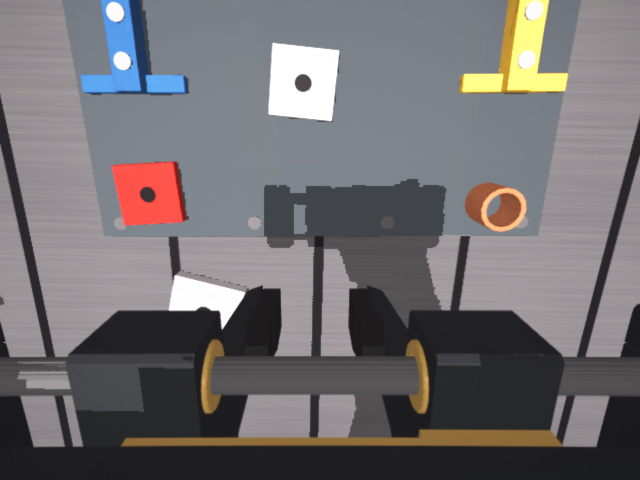

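The wrist view shows the plate at (303,83), with the rail just out of frame. I move forward 60 mm and look again.

servo_tool --deltas '[{"dx": 0.4, "dy": -0.1, "dz": 0, "ax": 0, "ay": 0, "az": 0, "hand": 30}, {"dx": 0.9, "dy": -0.25, "dz": 0, "ax": 0, "ay": 0, "az": 0, "hand": 30}, {"dx": 0.9, "dy": -0.25, "dz": 0, "ax": 0, "ay": 0, "az": 0, "hand": 30}, {"dx": 0.9, "dy": -0.25, "dz": 0, "ax": 0, "ay": 0, "az": 0, "hand": 30}]'

```text
clock: 2.52
tool_pos: [0.5079, 0.0211, 0.2634]
eef_rot: [1.0, 0.011, -0.001, 0.0]
contact_force: [-0.5, -0.2, 0.5]
opening: 0.338
```

```bash
cat > look.py <<'E'
import sys
from plant import r,eyes
from h import *
n=sys.argv[1]
s=r.get_state(); print(s['clock'],np.round(s['tool_pos'],4),np.round(s['eef_rot'],4),np.round(s['contact_force'],1))
m=eyes.camera_model('wrist')
p,d=eyes.snapshot('wrist'); cv2.imwrite(f'pics/{n}.png',p[:,:,::-1]); np.savez(f'pics/{n}.npz',p=p,d=d,pose=m['pose'])
hsv=cv2.cvtColor(p,cv2.COLOR_RGB2HSV); H,S,V=[hsv[...,i].astype(int) for i in range(3)]
for c in biggest((V>150)&(S<50),4):
    if cv2.contourArea(c)>800:
        b=cv2.boundingRect(c); z=.026 if b[2]>200 else .024
        print('bright',b,z,np.round(rect(m,c,z),1))
for nm,k in (('b',(H>95)&(H<130)&(S>130)&(V>90)),('y',(H>20)&(H<35)&(S>130))):
    c=biggest(k)
    if c: print(nm,cv2.boundingRect(c[0]),np.round(rect(m,c[0],.022),1))
E
python3 look.py w2
```

```text
2.525 [0.5079 0.0211 0.2634] [ 9.999e-01  1.060e-02 -9.000e-04  4.000e-04] [-0.5 -0.2  0.5]
bright (74, 27, 529, 35) 0.026 [656.5   5.   24.4 458.    1.5]
bright (285, 107, 68, 71) 0.024 [573.6  19.6  59.7  59.9  85.6]
b (106, 60, 59, 93) [601.  195.3  80.1  54.    1.4]
y (514, 58, 58, 93) [ 611.1 -193.2   80.    52.2    1.6]
```

View pics/w2.png

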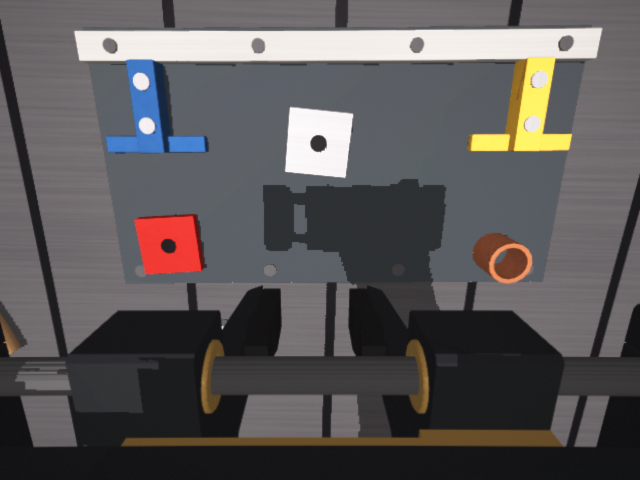

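The rail yaw is 1.5°, with its inner face at about x=644.5 mm. The plate centre is (573.6, 19.6) mm at -4.4° yaw. I descend behind the plate.

servo_tool --deltas '[{"dx": 0, "dy": 0, "dz": 0.6, "ax": 0, "ay": 0, "az": -0.05, "hand": 30}, {"dx": 0, "dy": 0, "dz": 1.3, "ax": 0, "ay": 0, "az": -0.05, "hand": 30}, {"dx": 0, "dy": 0, "dz": 2.0, "ax": 0, "ay": 0, "az": -0.05, "hand": 30}, {"dx": 0, "dy": 0, "dz": 2.7, "ax": 0, "ay": 0, "az": -0.05, "hand": 30}, {"dx": 0, "dy": 0, "dz": 3.2, "ax": 0, "ay": 0, "az": -0.05, "hand": 30}, {"dx": 0, "dy": 0, "dz": 3.5, "ax": 0, "ay": 0, "az": -0.05, "hand": 30}, {"dx": 0, "dy": 0, "dz": 3.68, "ax": 0, "ay": 0, "az": -0.05, "hand": 30}, {"dx": 0, "dy": 0, "dz": 3.68, "ax": 0, "ay": 0, "az": -0.05, "hand": 30}, {"dx": 0, "dy": 0, "dz": 3.68, "ax": 0, "ay": 0, "az": -0.05, "hand": 30}]'

```text
clock: 3.7
tool_pos: [0.5096, 0.0225, 0.0438]
eef_rot: [1.0, 0.014, 0.001, -0.0]
contact_force: [0.5, 0.1, 1.1]
opening: 0.34
```

servo_tool --deltas '[{"dx": 0.1, "dy": 0, "dz": 0.03, "ax": 0, "ay": 0, "az": 0, "hand": 30}, {"dx": 0.2, "dy": 0, "dz": 0.03, "ax": 0, "ay": 0, "az": 0, "hand": 30}, {"dx": 0.3, "dy": 0, "dz": 0.03, "ax": 0, "ay": 0, "az": 0, "hand": 30}, {"dx": 0.4, "dy": 0, "dz": 0.03, "ax": 0, "ay": 0, "az": 0, "hand": 30}, {"dx": 0.5, "dy": 0, "dz": 0.03, "ax": 0, "ay": 0, "az": 0, "hand": 30}, {"dx": 0.6, "dy": 0, "dz": 0.03, "ax": 0, "ay": 0, "az": 0, "hand": 30}, {"dx": 0.7, "dy": 0, "dz": 0.03, "ax": 0, "ay": 0, "az": 0, "hand": 30}, {"dx": 0.8, "dy": 0, "dz": 0.03, "ax": 0, "ay": 0, "az": 0, "hand": 30}, {"dx": 0.9, "dy": 0, "dz": 0.03, "ax": 0, "ay": 0, "az": 0, "hand": 30}, {"dx": 0.95, "dy": 0, "dz": 0.03, "ax": 0, "ay": 0, "az": 0, "hand": 30}]'

```text
clock: 4.95
tool_pos: [0.5666, 0.0243, 0.0411]
eef_rot: [1.0, 0.014, 0.0, -0.0]
contact_force: [-1.3, 0.6, 0.2]
opening: 0.343
```

```bash
python3 look.py w3
```

```text
4.95 [0.5666 0.0243 0.0411] [ 9.999e-01  1.420e-02  3.000e-04 -0.000e+00] [-1.3  0.6  0.2]
bright (0, 43, 640, 78) 0.026 [656.1  25.5  23.5 222.5   1.5]
bright (240, 143, 162, 107) 0.024 [616.4  23.8  40.3  58.9   1.6]
b (0, 282, 72, 33) [570.8 141.8  14.5  29.6   1.5]
```

View pics/w3.png

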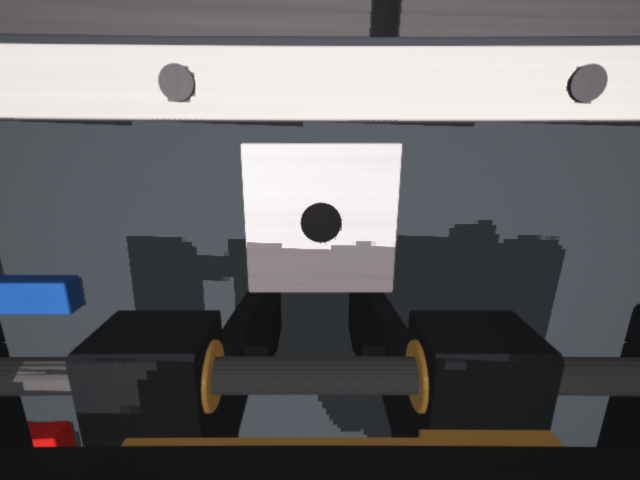

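The plate is now square on both fingers, spanning (240–400, 143–292), with a gap to the rail of about 7 mm. I close it gently.

servo_tool --deltas '[{"dx": 0.04, "dy": 0, "dz": 0, "ax": 0, "ay": 0, "az": 0, "hand": 30}, {"dx": 0.08, "dy": 0, "dz": 0, "ax": 0, "ay": 0, "az": 0, "hand": 30}, {"dx": 0.1, "dy": 0, "dz": 0, "ax": 0, "ay": 0, "az": 0, "hand": 30}, {"dx": 0.12, "dy": 0, "dz": 0, "ax": 0, "ay": 0, "az": 0, "hand": 30}, {"dx": 0.14, "dy": 0, "dz": 0, "ax": 0, "ay": 0, "az": 0, "hand": 30}, {"dx": 0.14, "dy": 0, "dz": 0, "ax": 0, "ay": 0, "az": 0, "hand": 30}]'

```text
clock: 5.75
tool_pos: [0.5741, 0.0244, 0.0411]
eef_rot: [1.0, 0.014, -0.0, 0.0]
contact_force: [-3.2, -1.0, 2.2]
opening: 0.341
```

servo_tool --deltas '[{"dx": 0.01, "dy": 0, "dz": 0, "ax": 0, "ay": 0, "az": 0, "hand": 30}, {"dx": 0.02, "dy": 0, "dz": 0, "ax": 0, "ay": 0, "az": 0, "hand": 30}, {"dx": 0.03, "dy": 0, "dz": 0, "ax": 0, "ay": 0, "az": 0, "hand": 30}]'

```text
clock: 6.12
tool_pos: [0.5743, 0.0244, 0.0411]
eef_rot: [1.0, 0.014, -0.002, 0.0]
contact_force: [-5.9, 1.5, 5.8]
opening: 0.346
```

The tool stalled with -6 N in x, so the plate is on the rail. I back off, rise and check.

servo_tool --deltas '[{"dx": -0.1, "dy": 0, "dz": 0, "ax": 0, "ay": 0, "az": 0, "hand": 30}, {"dx": -0.4, "dy": 0, "dz": 0, "ax": 0, "ay": 0, "az": 0, "hand": 30}, {"dx": -0.6, "dy": 0, "dz": -0.5, "ax": 0, "ay": 0, "az": 0, "hand": 30}, {"dx": -0.6, "dy": 0, "dz": -1.2, "ax": 0, "ay": 0, "az": 0, "hand": 30}, {"dx": -0.6, "dy": 0, "dz": -2.0, "ax": 0, "ay": 0, "az": 0, "hand": 20}, {"dx": -0.6, "dy": 0, "dz": -2.5, "ax": 0, "ay": 0, "az": 0, "hand": 20}, {"dx": -0.6, "dy": 0, "dz": -2.5, "ax": 0, "ay": 0, "az": 0, "hand": 20}, {"dx": -0.6, "dy": 0, "dz": -2.5, "ax": 0, "ay": 0, "az": 0, "hand": 20}]'

```text
clock: 7.12
tool_pos: [0.5404, 0.0234, 0.1905]
eef_rot: [1.0, 0.014, 0.0, 0.0]
contact_force: [-0.5, -0.5, 0.1]
opening: 0.225
```

```bash
python3 look.py w4; python3 -c "
from plant import r;import numpy as np;print(np.round(r.get_state()['q'],2))"
```

```text
7.125 [0.5404 0.0234 0.1905] [9.999e-01 1.420e-02 3.000e-04 0.000e+00] [-0.5 -0.5  0.1]
bright (21, 52, 619, 122) 0.026 [627.   13.1  82.8 439.6   1.5]
b (64, 89, 71, 111) [599.9 195.5  81.2  52.9   1.3]
y (560, 90, 68, 111) [ 610.3 -193.7   81.    50.3    1.8]
[-0.1   0.68 -0.05  1.9   0.06  0.56 -1.73]
```

View pics/w4.png

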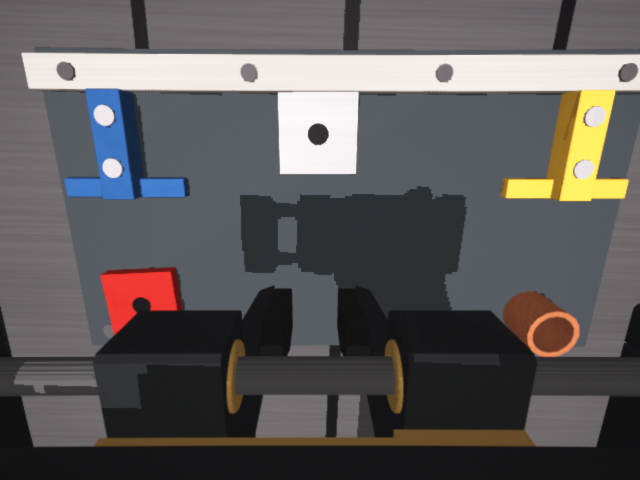

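The plate is flush on the rail at (318,133). The blue stop's lip ends at (186,188). I measure the distances in the jig frame.

```bash
python3 - <<'E'
from plant import eyes
from h import *
m=eyes.camera_model('wrist'); f=np.load('pics/w4.npz'); m['pose']=f['pose']
th=np.deg2rad(1.5); R=np.array([[np.cos(th),np.sin(th)],[-np.sin(th),np.cos(th)]])
def j(px,z): 
    P=onplane(m,px,z)[:,:2]*1000; return np.round(P,1).tolist(), np.round((P-[656.5,5])@R.T+[102,0],1).tolist()
p=f['p']; hsv=cv2.cvtColor(p,cv2.COLOR_RGB2HSV); H,S,V=[hsv[...,i].astype(int) for i in range(3)]
c=biggest((V[115:150,285:350]<80))[0]+np.array([285,115]); M=cv2.moments(c); print('spot',j([M['m10']/M['m00'],M['m01']/M['m00']],.024))
for row in (120,150,165): 
    xs=np.where(V[row,250:400]>150)[0]+250; print('plate edges',row,xs.min(),xs.max(),j([[xs.min()-.5,row],[xs.max()+.5,row]],.024))
ys=np.where(V[100:200,300]>150)[0]+100; print('near edge',ys.max(),j([[285,ys.max()+.5],[300,ys.max()+.5]],.024))
b=(H>95)&(H<130)&(S>130)
for row in (120,150,186): xs=np.where(b[row,:300])[0]; print('blue',row,xs.min(),xs.max(),hsv[row,xs.max()-8:xs.max()+3,2])
print(j([[186,186],[64,186]],.022))
E
python3 - <<'E'
import cv2
p=cv2.imread('pics/w4.png'); cv2.imwrite('pics/w4c.png',cv2.resize(p[75:210,50:200],None,fx=4,fy=4,interpolation=cv2.INTER_NEAREST))
E
```

```text
spot ([[614.4, 23.6]], [[60.4, 19.7]])
plate edges 120 278 357 ([[623.3, 54.0], [625.0, -5.7]], [[70.1, 49.9], [70.2, -9.9]])
plate edges 150 279 356 ([[601.6, 53.2], [603.3, -6.3]], [[48.4, 49.7], [48.6, -9.9]])
plate edges 165 280 355 ([[590.4, 52.5], [592.1, -6.2]], [[37.2, 49.2], [37.3, -9.6]])
near edge 173 ([[584.0, 48.2], [584.4, 36.5]], [[30.7, 45.1], [30.7, 33.4]])
blue 120 90 135 [63 63 61 62 61 62 64 64 63 56 51]
blue 150 95 139 [63 64 64 65 63 64 64 65 62 56 51]
blue 186 66 187 [208 208 209 205 181 120  75  69  65  58  67]
([[571.7, 126.5], [568.8, 222.1]], [[20.5, 123.6], [20.0, 219.3]])
```

View pics/w4c.png

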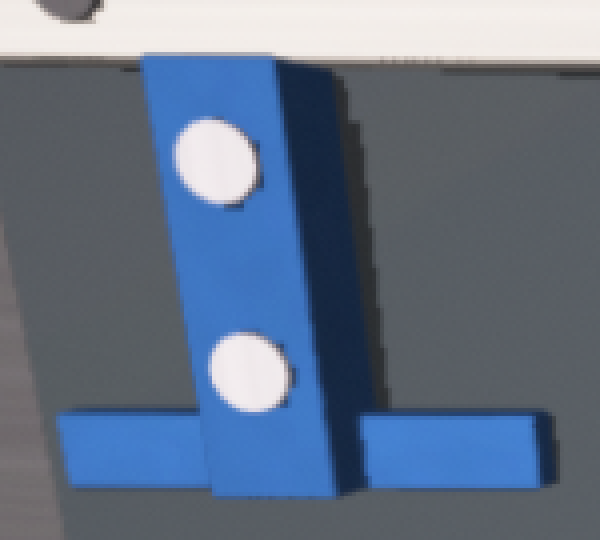

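Along the rail, the plate centre is at jig y=19.7 mm and home is about 129.4 mm, so the travel is about 110 mm. I turn the gripper 90° at height and move to the right-hand side of the plate.

servo_tool --deltas '[{"dx": 0.1, "dy": 0.1, "dz": 0, "ax": 0, "ay": 0, "az": -1.0, "hand": 10}, {"dx": 0.3, "dy": 0.2, "dz": 0, "ax": 0, "ay": 0, "az": -2.6, "hand": 10}, {"dx": 0.5, "dy": 0.4, "dz": 0, "ax": 0, "ay": 0, "az": -4.2, "hand": 10}, {"dx": 0.7, "dy": 0.6, "dz": 0, "ax": 0, "ay": 0, "az": -5.8, "hand": 10}, {"dx": 0.9, "dy": 0.7, "dz": 0, "ax": 0, "ay": 0, "az": -7.4, "hand": 10}, {"dx": 1.1, "dy": 0.8, "dz": 0, "ax": 0, "ay": 0, "az": -9.0, "hand": 10}, {"dx": 1.19, "dy": 0.92, "dz": 0, "ax": 0, "ay": 0, "az": -10.6, "hand": 10}, {"dx": 1.19, "dy": 0.92, "dz": 0, "ax": 0, "ay": 0, "az": -12.2, "hand": 10}, {"dx": 1.19, "dy": 0.92, "dz": 0, "ax": 0, "ay": 0, "az": -13.8, "hand": 10}, {"dx": 1.19, "dy": 0.92, "dz": 0, "ax": 0, "ay": 0, "az": -15.0, "hand": 10}]'

```text
clock: 8.43
tool_pos: [0.6125, -0.0297, 0.1892]
eef_rot: [0.695, 0.719, -0.001, -0.001]
contact_force: [0.8, -0.0, 0.2]
opening: 0.113
```

servo_tool --deltas '[{"dx": 0, "dy": 0, "dz": 0, "ax": 0, "ay": 0, "az": 0, "hand": 10}, {"dx": 0, "dy": 0, "dz": 0, "ax": 0, "ay": 0, "az": 0, "hand": 10}]'

```text
clock: 8.68
tool_pos: [0.6128, -0.0297, 0.1902]
eef_rot: [0.698, 0.716, -0.0, -0.001]
contact_force: [0.7, -0.5, -0.2]
opening: 0.113
```

```bash
python3 look.py w5; python3 -c "
from plant import r;import numpy as np;s=r.get_state();print(np.round(s['q'],2))
from scipy.spatial.transform import Rotation as R;print(np.round(R.from_quat(s['eef_rot']).as_matrix(),4))"
```

```text
8.675 [ 0.6128 -0.0297  0.1902] [ 6.977e-01  7.164e-01 -4.000e-04 -5.000e-04] [ 0.7 -0.5 -0.2]
bright (538, 0, 102, 265) 0.024 [819.1  45.1  80.3 186.6  11.9]
bright (280, 0, 119, 310) 0.024 [626.8  16.3  84.1 232.7   1.5]
b (250, 0, 21, 7) [570.5 130.   13.9   3.6   1.6]
y (275, 395, 76, 26) [ 614.9 -204.7   71.4   28.4    1.6]
[ 0.26  0.8  -0.52  1.66  0.51  0.82 -0.46]
[[-2.680e-02  9.996e-01 -9.000e-04]
 [ 9.996e-01  2.680e-02  0.000e+00]
 [ 0.000e+00 -9.000e-04 -1.000e+00]]
```

View pics/w5.png

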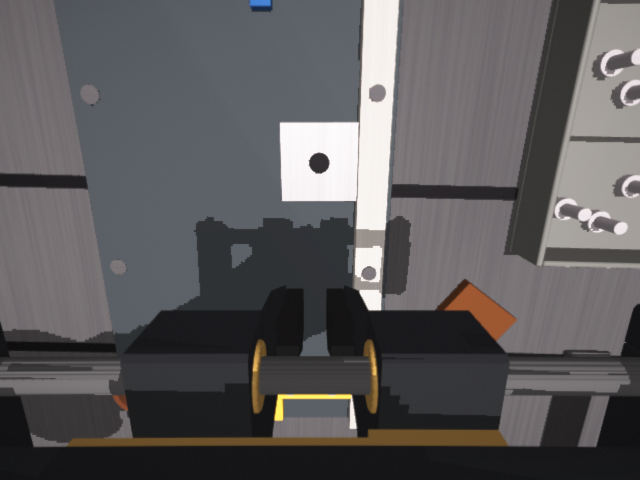

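The gripper is square to the rail, with the plate ahead of it at (319,162). I descend beside the rail.

servo_tool --deltas '[{"dx": 0, "dy": 0, "dz": 0.5, "ax": 0, "ay": 0, "az": 0, "hand": 10}, {"dx": 0, "dy": 0, "dz": 1.1, "ax": 0, "ay": 0, "az": 0, "hand": 10}, {"dx": 0, "dy": 0, "dz": 1.7, "ax": 0, "ay": 0, "az": 0, "hand": 10}, {"dx": 0, "dy": 0, "dz": 2.1, "ax": 0, "ay": 0, "az": 0, "hand": 10}, {"dx": 0, "dy": 0, "dz": 2.35, "ax": 0, "ay": 0, "az": 0, "hand": 10}, {"dx": 0, "dy": 0, "dz": 2.49, "ax": 0, "ay": 0, "az": 0, "hand": 10}, {"dx": 0, "dy": 0, "dz": 2.49, "ax": 0, "ay": 0, "az": 0, "hand": 10}, {"dx": 0, "dy": 0, "dz": 2.49, "ax": 0, "ay": 0, "az": 0, "hand": 10}]'

```text
clock: 9.72
tool_pos: [0.6138, -0.0296, 0.0426]
eef_rot: [0.697, 0.717, 0.001, 0.001]
contact_force: [0.3, 0.2, -0.3]
opening: 0.111
```

servo_tool --deltas '[{"dx": 0.1, "dy": 0, "dz": 0.02, "ax": 0, "ay": 0, "az": 0, "hand": 10}, {"dx": 0.2, "dy": 0, "dz": 0.02, "ax": 0, "ay": 0, "az": 0, "hand": 10}, {"dx": 0.3, "dy": 0.01, "dz": 0.02, "ax": 0, "ay": 0, "az": 0, "hand": 10}, {"dx": 0.4, "dy": 0.02, "dz": 0.02, "ax": 0, "ay": 0, "az": 0, "hand": 10}, {"dx": 0.5, "dy": 0.02, "dz": 0.02, "ax": 0, "ay": 0, "az": 0, "hand": 10}, {"dx": 0.6, "dy": 0.03, "dz": 0.02, "ax": 0, "ay": 0, "az": 0, "hand": 10}, {"dx": 0.7, "dy": 0.03, "dz": 0.02, "ax": 0, "ay": 0, "az": 0, "hand": 10}, {"dx": 0.8, "dy": 0.04, "dz": 0.02, "ax": 0, "ay": 0, "az": 0, "hand": 10}, {"dx": 0.9, "dy": 0.04, "dz": 0.02, "ax": 0, "ay": 0, "az": 0, "hand": 10}, {"dx": 1.0, "dy": 0.05, "dz": 0.02, "ax": 0, "ay": 0, "az": 0, "hand": 10}]'

```text
clock: 10.98
tool_pos: [0.6143, 0.0311, 0.0404]
eef_rot: [0.697, 0.717, 0.0, -0.0]
contact_force: [-2.5, -3.3, -0.2]
opening: 0.115
```

```bash
python3 look.py w6
```

```text
10.975 [0.6143 0.0311 0.0404] [ 6.969e-01  7.172e-01  0.000e+00 -2.000e-04] [-2.5 -3.3 -0.2]
bright (234, 143, 163, 137) 0.024 [613.   75.4  58.9  52.8   1.6]
bright (391, 0, 91, 310) 0.024 [654.6  92.2  24.  110.7   1.5]
b (170, 0, 49, 59) [570.6 137.2  14.8  17.3   1.7]
y (374, 373, 3, 5) [641.9   3.2   2.1   0.9  78.1]
```

View pics/w6.png

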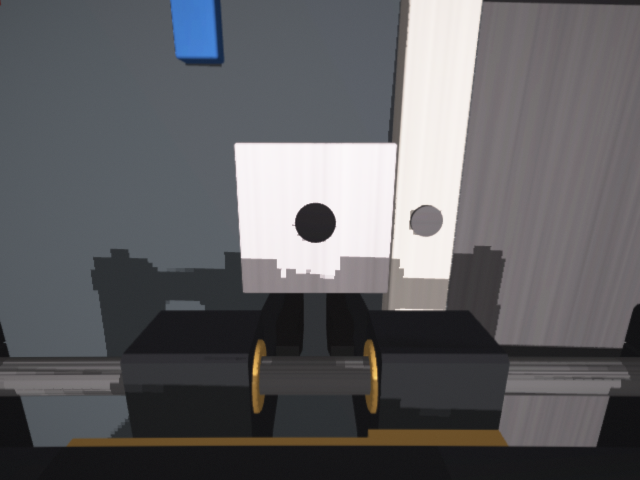

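The plate is still in contact with the rail and clear of the blue lip, which is at (220,60). I continue into the pocket.

servo_tool --deltas '[{"dx": 0.1, "dy": 0, "dz": 0, "ax": 0, "ay": 0, "az": 0, "hand": 10}, {"dx": 0.2, "dy": 0, "dz": 0, "ax": 0, "ay": 0, "az": 0, "hand": 10}, {"dx": 0.3, "dy": 0.01, "dz": 0, "ax": 0, "ay": 0, "az": 0, "hand": 10}, {"dx": 0.4, "dy": 0.01, "dz": 0, "ax": 0, "ay": 0, "az": 0, "hand": 10}, {"dx": 0.5, "dy": 0.02, "dz": 0, "ax": 0, "ay": 0, "az": 0, "hand": 10}, {"dx": 0.6, "dy": 0.02, "dz": 0, "ax": 0, "ay": 0, "az": 0, "hand": 10}, {"dx": 0.7, "dy": 0.03, "dz": 0, "ax": 0, "ay": 0, "az": 0, "hand": 10}, {"dx": 0.8, "dy": 0.03, "dz": 0, "ax": 0, "ay": 0, "az": 0, "hand": 10}, {"dx": 0.88, "dy": 0.03, "dz": 0, "ax": 0, "ay": 0, "az": 0, "hand": 10}, {"dx": 0.93, "dy": 0.03, "dz": 0, "ax": 0, "ay": 0, "az": 0, "hand": 10}]'

```text
clock: 12.28
tool_pos: [0.615, 0.0872, 0.0406]
eef_rot: [0.697, 0.717, 0.001, -0.0]
contact_force: [0.3, -2.0, 0.2]
opening: 0.11
```

```bash
python3 look.py w7
```

```text
12.275 [0.615  0.0872 0.0406] [ 6.968e-01  7.173e-01  7.000e-04 -1.000e-04] [ 0.3 -2.   0.2]
bright (229, 143, 162, 135) 0.024 [611.5 131.8  58.9  52.    1.7]
bright (386, 0, 90, 282) 0.024 [653.  154.5  24.   98.5   1.5]
bright (209, 58, 45, 48) 0.024 [583.2 177.3  15.2  14.9   1.8]
bright (325, 58, 45, 49) 0.024 [623.2 178.3  15.3  15.1  76.8]
b (155, 0, 248, 123) [599.8 183.7  84.6  37.9   1.4]
y (374, 378, 2, 6) [6.424e+02 5.650e+01 4.000e-01 2.600e+00 4.300e+00]
```

View pics/w7.png

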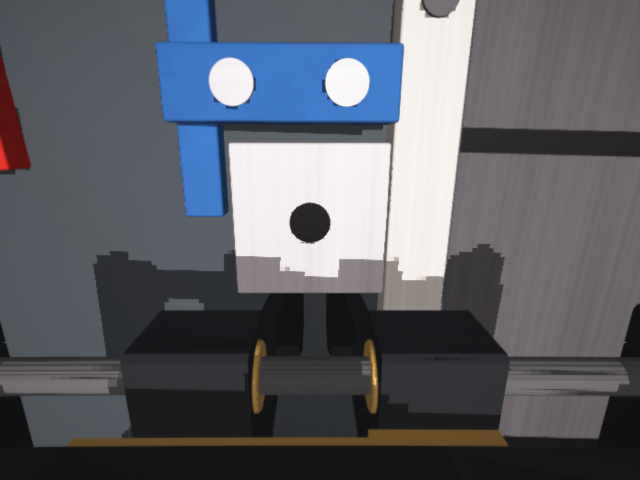

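The plate is in the pocket, with a gap of about 7 mm left to the blue block. I make the last approach slowly.

servo_tool --deltas '[{"dx": 0.04, "dy": 0.01, "dz": 0, "ax": 0, "ay": 0, "az": 0, "hand": 10}, {"dx": 0.07, "dy": 0.02, "dz": 0, "ax": 0, "ay": 0, "az": 0, "hand": 10}, {"dx": 0.09, "dy": 0.02, "dz": 0, "ax": 0, "ay": 0, "az": 0, "hand": 10}, {"dx": 0.11, "dy": 0.02, "dz": 0, "ax": 0, "ay": 0, "az": 0, "hand": 10}, {"dx": 0.12, "dy": 0.02, "dz": 0, "ax": 0, "ay": 0, "az": 0, "hand": 10}, {"dx": 0.13, "dy": 0.02, "dz": 0, "ax": 0, "ay": 0, "az": 0, "hand": 10}]'

```text
clock: 13.08
tool_pos: [0.6154, 0.0938, 0.0404]
eef_rot: [0.697, 0.717, -0.0, 0.0]
contact_force: [-2.5, -5.2, 0.4]
opening: 0.114
```

servo_tool --deltas '[{"dx": 0.02, "dy": 0.01, "dz": 0, "ax": 0, "ay": 0, "az": 0, "hand": 10}, {"dx": 0.04, "dy": 0.03, "dz": 0, "ax": 0, "ay": 0, "az": 0, "hand": 10}, {"dx": 0.06, "dy": 0.04, "dz": 0, "ax": 0, "ay": 0, "az": 0, "hand": 10}, {"dx": 0.06, "dy": 0.04, "dz": 0, "ax": 0, "ay": 0, "az": 0, "hand": 10}]'

```text
clock: 13.58
tool_pos: [0.6164, 0.0941, 0.04]
eef_rot: [0.698, 0.717, -0.004, 0.001]
contact_force: [-6.1, -9.2, 3.5]
opening: 0.115
```

```bash
python3 look.py w8
```

```text
13.575 [0.6164 0.0941 0.04  ] [ 6.975e-01  7.166e-01 -3.600e-03  7.000e-04] [-6.1 -9.2  3.5]
bright (224, 144, 163, 132) 0.024 [611.4 138.9  58.9  50.5   1.6]
bright (383, 0, 89, 302) 0.024 [653.  156.7  24.  106.5   1.5]
bright (205, 81, 43, 47) 0.024 [582.9 176.6  15.1  14.7  88.4]
bright (320, 81, 44, 47) 0.024 [623.2 177.8  15.   15.    1.5]
b (151, 0, 246, 234) [600.  169.7  84.6  79.    1.6]
y (374, 377, 3, 5) [6.437e+02 6.420e+01 6.000e-01 2.300e+00 1.620e+01]
```

View pics/w8.png

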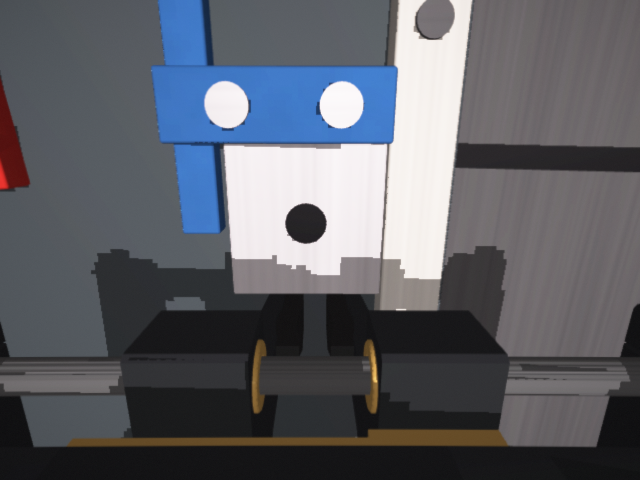

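The tool stalled with 9 N toward the stop and 6 N toward the rail. I retract straight back, rise and look.

servo_tool --deltas '[{"dx": -0.1, "dy": 0, "dz": 0, "ax": 0, "ay": 0, "az": 0, "hand": 10}, {"dx": -0.4, "dy": 0, "dz": 0, "ax": 0, "ay": 0, "az": 0, "hand": 10}, {"dx": -0.7, "dy": -0.1, "dz": -0.4, "ax": 0, "ay": 0, "az": 0, "hand": 10}, {"dx": -0.8, "dy": -0.1, "dz": -1.2, "ax": 0, "ay": 0, "az": 0, "hand": 10}, {"dx": -0.8, "dy": -0.1, "dz": -2.0, "ax": 0, "ay": 0, "az": 0, "hand": 10}, {"dx": -0.8, "dy": -0.1, "dz": -2.4, "ax": 0, "ay": 0, "az": 0, "hand": 10}, {"dx": -0.8, "dy": -0.1, "dz": -2.4, "ax": 0, "ay": 0, "az": 0, "hand": 10}, {"dx": -0.8, "dy": -0.1, "dz": -2.4, "ax": 0, "ay": 0, "az": 0, "hand": 10}]'

```text
clock: 14.62
tool_pos: [0.613, 0.0492, 0.1836]
eef_rot: [0.697, 0.717, -0.0, -0.0]
contact_force: [-0.1, 0.8, 0.0]
opening: 0.115
```

```bash
python3 look.py w9
python3 - <<'E'
from plant import eyes
from h import *
p,d=eyes.snapshot('top'); cv2.imwrite('pics/top9.png',p[:,:,::-1])
cv2.imwrite('pics/top9c.png',cv2.resize(p[190:350,215:405,::-1],None,fx=4,fy=3.7,interpolation=cv2.INTER_CUBIC))
q=cv2.imread('pics/w9.png'); cv2.imwrite('pics/w9c.png',cv2.resize(q[20:220,190:430],None,fx=3,fy=3,interpolation=cv2.INTER_CUBIC))
m=eyes.camera_model('wrist'); m['pose']=np.load('pics/w9.npz')['pose']; h=cv2.cvtColor(q,cv2.COLOR_BGR2HSV)
th=np.deg2rad(1.5); R=np.array([[np.cos(th),np.sin(th)],[-np.sin(th),np.cos(th)]])
k=(h[...,2]<60); k[:, :250]=0;k[:,370:]=0;k[:60]=0;k[220:]=0
for c in biggest(k,3):
    M=cv2.moments(c)
    if M['m00']>50:
        P=onplane(m,[M['m10']/M['m00'],M['m01']/M['m00']],.024)[0,:2]*1000
        print('dark',cv2.boundingRect(c),P,(P-[656.5,5])@R.T+[102,0])
E
```

```text
14.625 [0.613  0.0492 0.1836] [ 6.971e-01  7.170e-01 -3.000e-04 -3.000e-04] [-0.1  0.8  0. ]
bright (524, 101, 116, 255) 0.024 [8.419e+02 4.710e+01 8.560e+01 2.082e+02 1.000e-01]
bright (275, 0, 124, 287) 0.024 [624.5 106.2  84.1 206.3   1.5]
b (244, 0, 118, 72) [600.2 187.5  81.2  42.9   1. ]
y (273, 412, 7, 26) [ 581.8 -140.4   28.8    5.7   89.9]
dark (307, 108, 19, 20) [611.46572937 134.75881728] [ 60.37785135 130.89321195]
```

View pics/w9c.png

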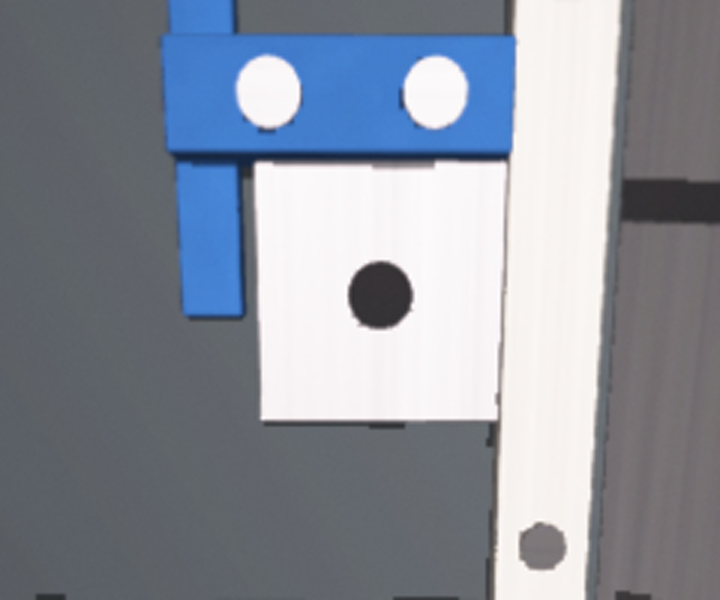

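View pics/top9c.png

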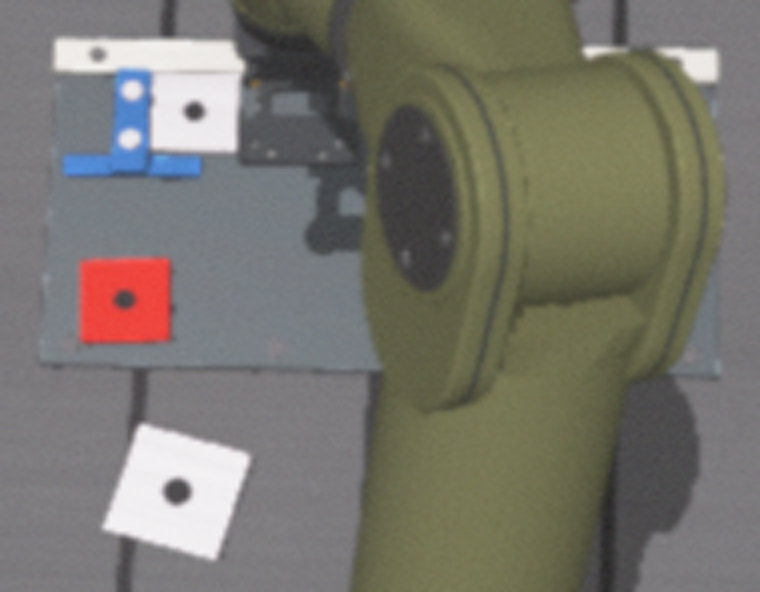

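The wrist crop shows the plate's top edge on the blue block, its right edge along the rail with no gap, and the lip clear at its left. In the top view the red plate has not moved. The arm is clear, so I hand the job in.

```bash
python3 -c "
from plant import r; print(r.finish_job())"
```

```text
the job is handed in; nothing more can be done
None
```

The bare plate now sits in the pocket at the blue stop, flush against both the rail and the stop as far as the cameras and contact forces show. I handed the job in at about 14.7 s.

- **Push to the rail:** I pushed it with two spread fingertips in the open middle of the jig until it met the rail. The tool stalled there at 6 N, and a picture showed the plate flush.
- **Slide to the stop:** With the gripper turned 90°, I slid it along the rail into the pocket. It stopped with about 9 N toward the stop and 6 N toward the rail.
- **Last checks:** The wrist view shows no gap at the rail or the block. The plate's spot is at jig (60.4, 130.9) mm. I expected about (60, 129.4), and the 1.5 mm difference along the rail is within calibration error.
- **Everything else:** The red plate has not moved. The arm hid the pipe stub in the last top view, so I could not confirm it there, but the planned paths stayed away from it and no unexpected contact forces showed. The gripper finished empty, with its fingertips about 16 cm above the table.

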